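Set the divider and sort instruments from writing things

ROBOT

A 7-joint arm with a two-finger parallel gripper is mounted at the origin on a cart in front of the work surface, level with it; the furniture and walls round the work are solid. World frame = base frame: x ahead of the robot, y to its left, z up, the work surface at z = 0. Lengths are in m, angles in rad, forces in N, time in s.
With the tool pointing down it reaches from about 0.425 to 0.875 m from the base axis. Payload 8.4 kg.
Tool frame: the origin (TCP) lies midway between the tips of the shut fingers; the grasp point (between the pads) lies r.tcp_to_grasp behind it (r.tcp_to_grasp is the distance from the TCP to the grasp point, in m); z points along the fingers, y is the line along which they close (so a half turn about z gives the same grasp; the last joint's range is limited). The gripper opens to 87 mm and grips with 3 to 60 N. Pads are 19 mm wide; open, the fingers measure 117 mm over their backs; the gripper's body (75 mm by 190 mm) begins 51 mm behind the grasp point.
Start: joints at [-1.331, 0.333, 0.04, 1.465, -0.013, 1.343, -0.059], TCP at [0.216, 0.613, 0.223] pointing down, gripper open.
Joint ranges: [-2.58, 2.58], [-0.38, 2.09], [-1.3, 1.39], [0.25, 2.4], [-1.5, 4.64], [0.08, 2.09], [-2.65, 2.65]. Speed limits (rad/s): [2.22, 2.22, 2.79, 2.79, 3.14, 3.14, 3.14].

INTERFACE

Orientations are given as a rotation vector (axis times angle).
In Python, from station import r, vision gives the robot as it stands.
- The arm moves only by the tool apply_moves, never from a script. Its argument "rows" is text: rows parted by semicolons, each of 7 numbers parted by spaces: the closure, from 0 (fully open) to 1 (shut), then the shift along the tool's x, y, z in mm, then the turn, a rotation vector about the tool's x, y, z in rad. A call has 1 to 10 rows; each row is the pose to reach, as a shift and turn from the pose commanded when the call began, along the tool's axes at that moment; what a row does not reach only later rows make up. A row lasts 1/12 s, in which the tool goes at most 41.7 mm and 7.16 degrees, less where a joint would pass 70% of its speed; a pose out of reach is approached as far as the arm can. A call with a gripper value outside its range is refused whole. The fingers move at their own pace and stop on an object; "squeeze" is the grip in N (left out, the last holds). Time passes only in rows, so rows that repeat a pose let the fingers close. It gives the time, the measured TCP pose, the force, the opening and the grip force at its end, in the units of the state.
- r.get_state(): the state, without advancing time (a new reading comes with each control period).
- vision.camera(name): name is "side" or "top" or "wrist"; returns a dict with "pixels" (420x560x3 uint8, blue, green, red), "K" (3x3 intrinsics, pixels), "rvec" (rotation vector, rad) and "tvec" (3), from world to camera coordinates, as OpenCV has them. Camera axes: x right, y down, z forward; pixel columns grow to the right and rows downward; lengths in m; the calibration is good to about 2 mm. A picture is of the moment at which its call begins. There is no depth.
- r.job_done(): hands the job in; it is judged then, once.
The state is a dict: "clock": time; "joints": joint angles; "joint_velocities": joint speeds; "joint_efforts": joint torques, N m; "tcp_pos": TCP position; "ee_rot": TCP orientation; "contact_force": force on the tool from outside, world axes, zero at the start; "moment": the same for the moment, N m; "width": finger opening in m; "grip_force": force on a finger pad.
Only numpy, scipy, OpenCV 4.12 (cv2) and the standard library are available. Lean on these libraries where they do the work, as an engineer would, in place of code of your own. Each camera call takes 0.05 s, during which the arm holds its last target. There are 200 camera calls.

TASK

First slide the yellow divider of the sorting tray along its rod until the middle of its black block is level with the red mark, and let it go there. Then sort the four things lying beside the tray: the instruments (the loupe and the brass weight) on the cork pad, the writing things (the marker pen and the eraser) on the blue felt pad, each set down, not dropped, lying or standing flat as it was with its middle over the pad. Leave the divider at its mark, and do not disturb the dropper bottle or the pebble.

Things in the scene. Friction and masses are not known exactly. Their poses are not given: they have to be found in the camera images.
- eraser: vinyl eraser, white in a blue sleeve, lying flat: 21 mm along its x, 45 mm along its y, 13 mm high, about 0.03 kg; origin at the centre of its underside, z up. A writing thing.
- marker: marker pen, white barrel and black cap, lying on its side: 135 mm long along its y, 17 mm thick, about 0.02 kg; origin under its middle at the start (it turns with the pen should it roll). A writing thing.
- loupe: folding pocket loupe, closed: two oval steel plates one over the other, 50 mm along its x, 28 mm along its y, 16 mm high, about 0.06 kg; origin at the centre of its underside, z up. An instrument.
- brass_weight: brass weight: upright cylinder 38 mm across up to z = 33 mm, with a round knob 18 mm across above it, 48 mm high in all, about 0.16 kg; origin at the centre of its underside, z up. An instrument.
- cork_pad: brown cork pad, 122 (x) x 130 (y) x 2 mm, let into the floor of one half of the sorting tray; origin at the centre of its underside, its top (level with the floor) 6 mm above the worktop; axes those of the tray (x away from the robot, y along the tray to the left). Either pad may be in either half; pad centres lie 92 mm along y either side of the tray's middle.
- felt_pad: blue felt pad in the other half of the tray, same size and height, origin and axes alike. The tray: grey, fixed, open, 138 (x) x 358 (y) mm outside, walls 4 mm thick, rims 22 mm above the worktop. Along its near side, 85 mm from its middle, a steel rod 10 mm thick runs along y, its axis 35 mm above the worktop, between brackets 42 mm high.
- divider: sliding divider; origin where the rod passes its black block; tray axes. The block is its grip: 22 (y) x 18 (x) mm, top 72 mm above the worktop; pinch it along y from above, fingertips above the rod. A yellow plate 6 mm thick, top 35 mm above the worktop, crosses the tray. Slides with about 1.5 N, stays where left. Starts 35 to 105 mm from the mark on its -y side.
- mark: small red pointer, 14 (x) x 4 (y) x 5 mm, fixed on the white ruled strip in front of the rod, 18.5 mm nearer the robot than the rod, near the middle of the tray: the middle of the divider's block belongs level with it along the tray's y; origin at the centre of its underside, 6 mm above the worktop; tray axes.
- dropper_bottle: bystander: amber dropper bottle with a black bulb, 33 mm across, 102 mm high; origin at the centre of its underside.
- pebble: bystander: smooth pale grey egg-shaped pebble, 44 x 60 mm, 32 mm high; origin at the centre of its underside.

How it is judged:
By the outcome, as a careful person would: the job done as asked, in the order asked, and still so for the second after the job is handed in, with the robot touching nothing.
It also fails if it takes over 115 s, if anything falls off the work surface, if the arm or the gripper's body presses on something with over 40 N, if the wrist force passes 120 N, or if a joint passes its speed limit or range.

## Working session

There is one attempt and no reset: what is moved stays moved. The work goes in short steps, Python scripts to look and compute and a tool call to move; the robot and the scene stay as the last step left them, time stands still between calls to the robot, and variables do not carry over. Pictures are saved under pics/ and viewed, at most 14 in all, crops included, and the job is handed in when it is done.

Besides the shell and the picture viewer there is one more tool, called after "Request:" as name(argument=value, ...), one argument or row to a line, values as JSON. apply_moves: Moves the arm, as the interface text tells. Its arguments: {"type":"object","properties":{"rows":{"type":"string"},"squeeze":{"type":"number"}},"required":["rows"]}

```bash
mkdir -p pics; ls; python3 - <<'E'
from station import r, vision
import cv2
for n in ("top","side"):
    c=vision.camera(n); cv2.imwrite(f"pics/{n}0.png",c["pixels"]); print(n,c["K"].tolist(),c["rvec"],c["tvec"])
s=r.get_state(); print(s["tcp_pos"],s["ee_rot"],s["clock"],s["width"],r.tcp_to_grasp)
E
```

```text
pics
top [[422.3992586324199, 0.0, 273.42482752942334], [0.0, 422.3992586324199, 215.98282296553995], [0.0, 0.0, 1.0]] [ 2.13621288 -2.17435757  0.12476416] [-0.17289966  0.55218789  0.98033522]
side [[466.6925799054599, 0.0, 276.724050491397], [0.0, 466.6925799054599, 220.3191278202439], [0.0, 0.0, 1.0]] [ 1.5789624  -2.25009648  0.64302865] [0.01562833 0.53988282 0.69016941]
[0.21591258 0.6126496  0.22174328] [-5.29659204e-01 -3.09646802e+00  2.23203685e-03] 0.1 0.08733173836591866 0.0187
```

View pics/top0.png

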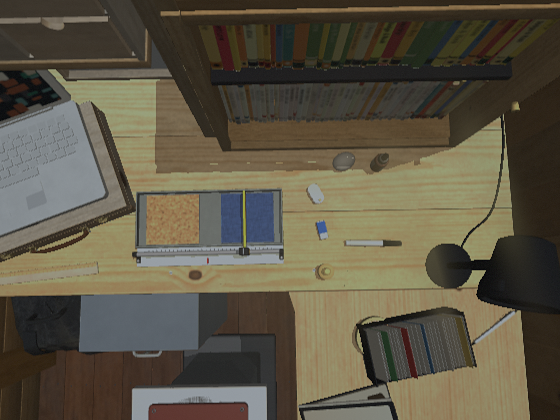

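View pics/side0.png

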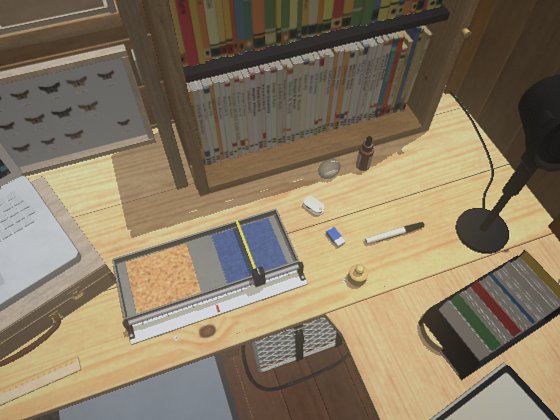

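```bash
cat >h.py <<'E'
import numpy as np,cv2
from station import r,vision
from scipy.spatial.transform import Rotation as R
def ray(c,u,v):
    M=cv2.Rodrigues(np.array(c["rvec"],float))[0]; o=-M.T@np.array(c["tvec"]).ravel()
    return o,M.T@np.linalg.inv(c["K"])@np.array([u,v,1.])
def onz(c,u,v,z):
    o,d=ray(c,u,v); return o+d*(z-o[2])/d[2]
def proj(c,p):
    return cv2.projectPoints(np.array([p],float),np.array(c["rvec"]),np.array(c["tvec"]),c["K"],None)[0].ravel()
def blobs(c,lo,hi,box=None,amin=5):
    "HSV mask blobs: centroid, area, minAreaRect"
    m=cv2.inRange(cv2.cvtColor(c["pixels"],cv2.COLOR_BGR2HSV),np.array(lo),np.array(hi))
    if box is not None:
        k=np.zeros_like(m);x0,y0,x1,y1=box;k[y0:y1,x0:x1]=255;m&=k
    out=[]
    for t in cv2.findContours(m,cv2.RETR_EXTERNAL,cv2.CHAIN_APPROX_NONE)[0]:
        k=np.zeros_like(m);cv2.drawContours(k,[t],-1,255,-1);q=cv2.moments(k,True)
        if q["m00"]>=amin: out.append((q["m10"]/q["m00"],q["m01"]/q["m00"],q["m00"],cv2.minAreaRect(t),t))
    return sorted(out,key=lambda b:-b[2])
def tool():
    s=r.get_state(); return np.array(s["tcp_pos"]),R.from_rotvec(s["ee_rot"])
E
python3 - <<'E'
from h import *
np.set_printoptions(precision=4,suppress=True)
t=vision.camera("top");s=vision.camera("side")
p,q=tool();print("tool axes",q.as_matrix().round(3).tolist(),"tcp px",proj(t,p),proj(s,p))
hand=dict(top=t and {"mark":(208,261,.011),"block":(244,251,.072),"loupe":(315,193,.016),"eraser":(322,230,.013),"pen0":(345,243,.0085),"pen1":(401,243,.0085),"weight":(324.5,268,.048),"cork":(173,219,.006),"bottle":(381,157,.1),"pebble":(344,160,.02),"trayTL":(137,192,.022),"trayTR":(281,190,.022)},
side={"mark":(218,309,.011),"block":(257,271,.072),"loupe":(313,206,.016),"eraser":(335,237,.013),"pen0":(365,241,.0085),"pen1":(424,225,.0085),"weight":(358,266,.048),"pebble":(330,169,.02)})
for n,c in (("top",t),("side",s)):
    for k,(u,v,z) in hand[n].items(): print(n,k,onz(c,u,v,z))
# red, yellow
for n,c in (("top",t),("side",s)):
    box=(135,190,285,268) if n=="top" else (110,205,310,345)
    for nm,lo,hi in (("red",(0,140,80),(6,255,255)),("red2",(172,140,80),(180,255,255)),("yel",(24,150,100),(34,255,255)),("black",(0,0,0),(180,255,38))):
        for b in blobs(c,lo,hi,box)[:3]: print(n,nm,np.round(b[:3],1),b[3])
E
```

```text
tool axes [[-0.943, 0.332, -0.0], [0.332, 0.943, -0.001], [-0.0, -0.001, -1.0]] tcp px [-149.6946  388.1956] [-315.6078  619.2281]
top mark [ 0.4448 -0.0221  0.011 ]
top block [ 0.4649 -0.1143  0.072 ]
top loupe [ 0.6061 -0.2856  0.016 ]
top eraser [ 0.515  -0.3002  0.013 ]
top pen0 [ 0.4826 -0.3557  0.0085]
top pen1 [ 0.4802 -0.4917  0.0085]
top weight [ 0.4232 -0.2994  0.048 ]
top cork [0.5494 0.0653 0.006 ]
top bottle [ 0.6715 -0.4299  0.1   ]
top pebble [ 0.6866 -0.3591  0.02  ]
top trayTL [0.6156 0.1504 0.022 ]
top trayTR [ 0.614  -0.2022  0.022 ]
side mark [ 0.4452 -0.0229  0.011 ]
side block [ 0.468  -0.1129  0.072 ]
side loupe [ 0.6021 -0.2858  0.016 ]
side eraser [ 0.5148 -0.3007  0.013 ]
side pen0 [ 0.4864 -0.3581  0.0085]
side pen1 [ 0.479  -0.4953  0.0085]
side weight [ 0.4221 -0.3052  0.048 ]
side pebble [ 0.6814 -0.3603  0.02  ]
top yel [243.9 215.9 102. ] ((244.0, 218.5), (55.0, 2.0), 90.0)
top black [137.  220.5  18. ] ((137.0, 220.5), (17.0, 0.0), -90.0)
side red [217.4 307.6   7. ] ((217.35003662109375, 307.54998779296875), (5.0596442222595215, 0.9486832022666931), 71.56504821777344)
side yel [243.4 239.4  90. ] ((244.2286834716797, 242.1029052734375), (47.16900634765625, 2.2891316413879395), 69.22774505615234)
```

```bash
python3 - <<'E'
from h import *
t=vision.camera("wrist");cv2.imwrite("pics/w0.png",t["pixels"]);print(t["K"],t["rvec"],t["tvec"])
a=cv2.imread("pics/top0.png")[185:275,130:410];b=cv2.imread("pics/side0.png")[190:345,110:430]
a=cv2.resize(a,(784,252),interpolation=cv2.INTER_CUBIC);b=cv2.resize(b,(700,339),interpolation=cv2.INTER_CUBIC)
o=np.zeros((595,800,3),np.uint8);o[:252,:784]=a;o[254:593,:700]=b;cv2.imwrite("pics/crop0.png",o)
E
```

```text
[[356.12101679   0.         280.88604552]
 [  0.         356.12101679 213.22349996]
 [  0.           0.           1.        ]] [-2.38392739 -1.68947228 -0.21802449] [-0.64962222 -0.03299321  0.39023036]
```

View pics/crop0.png

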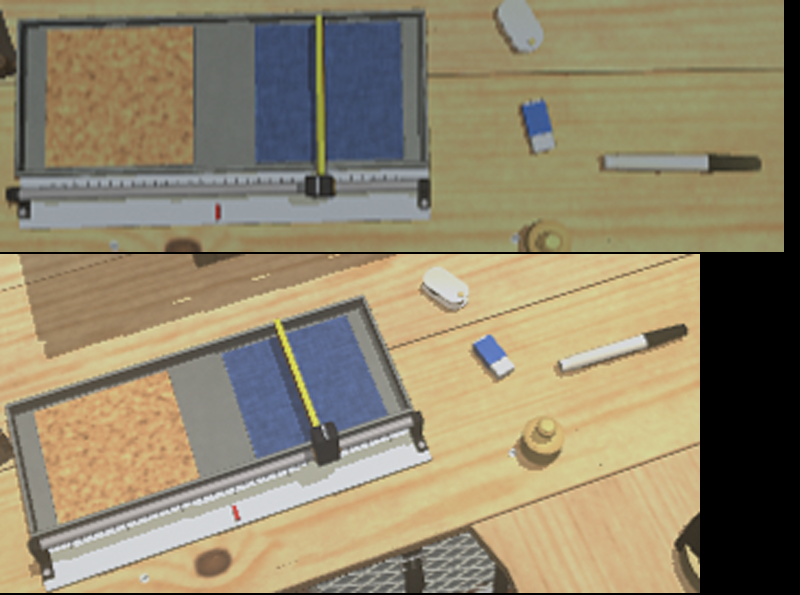

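```bash
cat >>h.py <<'E'
def go(x,y,z,psi):
    "shift mm and turn to reach TCP x,y,z with tool y axis at angle psi deg, tool down"
    p,q=tool(); a=np.radians(psi); yv=np.array([np.cos(a),np.sin(a),0]); zv=np.array([0,0,-1.])
    T=R.from_matrix(np.stack([np.cross(yv,zv),yv,zv],1))
    d=q.inv().apply(np.array([x,y,z])-p)*1000; t=(q.inv()*T).as_rotvec()
    print("shift",d.round(1),"turn",t.round(4),"rows",max(np.linalg.norm(d)/41.7,np.degrees(np.linalg.norm(t))/7.16).round(1))
def st():
    s=r.get_state(); print(round(s["clock"],2),np.round(s["tcp_pos"],4),np.round(s["contact_force"],1),round(s["width"],4),round(s["grip_force"],1),"j",np.round(s["joints"],2))
E
python3 - <<'E'
from h import *
go(.45,.30,.26,90)
c=vision.camera("wrist");o,_=ray(c,0,0);p,q=tool();print("cam in tool",q.inv().apply(o-p), "fwd",q.inv().apply(ray(c,c["K"][0,2],c["K"][1,2])[1]))
E
```

```text
shift [-324.7 -217.3  -37.7] turn [-8.000e-04 -1.000e-04 -3.388e-01] rows 9.4
cam in tool [ 0.06847821  0.00019039 -0.16270286] fwd [-2.55690522e-01 -2.61881837e-04  9.66758651e-01]
```

Request:
apply_moves(
  rows="0 -33 -22 -4 0 0 -0.034; 0 -66 -44 -8 0 0 -0.07; 0 -98 -65 -12 0 0 -0.1; 0 -130 -87 -16 0 0 -0.136; 0 -163 -109 -19 0 0 -0.17; 0 -195 -131 -23 0 0 -0.204; 0 -228 -152 -27 0 0 -0.238; 0 -260 -174 -31 0 0 -0.272; 0 -293 -196 -35 0 0 -0.305; 0 -325 -217 -38 0 0 -0.339",
)

```text
clock: 1.13
tcp_pos: [0.4514, 0.2984, 0.2612]
ee_rot: [-0.002, 3.141, 0.001]
contact_force: [0.1, 0.4, -0.3]
width: 0.0871
grip_force: 0.0
```

```bash
python3 - <<'E'
from h import *
st();go(.47,-.07,.26,90)
E
```

```text
1.13 [0.4514 0.2984 0.2612] [ 0.1  0.4 -0.3] 0.0871 0.0 j [-0.9   0.09  0.25  1.69 -0.02  1.37  0.93]
shift [ -18.  -368.4    1. ] turn [0.0006 0.0005 0.0015] rows 8.8
```

Request:
apply_moves(
  rows="0 -18 -40 0 0 0 0; 0 -18 -80 0 0 0 0; 0 -18 -120 0 0 0 0; 0 -18 -160 0 0 0 0; 0 -18 -200 0 0 0 0; 0 -18 -240 0 0 0 0; 0 -18 -280 0 0 0 0; 0 -18 -320 0 0 0 0; 0 -18 -360 0 0 0 0; 0 -18 -368 0 0 0 0.001",
)

```text
clock: 1.97
tcp_pos: [0.4678, -0.0747, 0.2611]
ee_rot: [0.014, 3.14, -0.001]
contact_force: [-0.1, -0.2, 0.1]
width: 0.087
grip_force: 0.0
```

```bash
python3 - <<'E'
from h import *
st();c=vision.camera("wrist");cv2.imwrite("pics/w1.png",c["pixels"])
E
```

```text
1.97 [ 0.4678 -0.0747  0.2611] [-0.1 -0.2  0.1] 0.087 0.0 j [-0.57 -0.09  0.6   1.84  0.05  1.37  1.58]
```

View pics/w1.png

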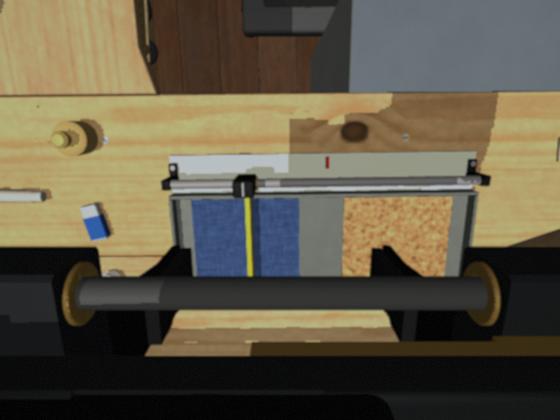

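```bash
python3 - <<'E'
from h import *
np.set_printoptions(precision=4,suppress=True)
c=vision.camera("wrist")
for b in blobs(c,(0,120,60),(8,255,255),(300,150,350,175),4)+blobs(c,(172,120,60),(180,255,255),(300,150,350,175),4): print("mark",b[:3],onz(c,b[0],b[1],.011))
for b in blobs(c,(0,0,0),(180,255,45),(225,170,265,200),20): x,y,w,h=cv2.boundingRect(b[4]); print("block",b[:3],(x,y,w,h),onz(c,x,y+h/2,.072),onz(c,x+w,y+h/2,.072))
for b in blobs(c,(24,120,60),(36,255,255),(235,190,265,270),20): print("yel",b[:3],b[3],onz(c,b[0],b[1],.035))
# tray corners by hand
for u,v,z in ((170,196,.022),(476,194,.022)): print(onz(c,u,v,z))
for b in blobs(c,(100,100,40),(125,255,255),(180,190,310,250),200)[:2]+blobs(c,(8,100,90),(24,255,255),(335,198,460,250),500)[:1]: print(cv2.boundingRect(b[4]))
E
```

```text
mark (325.5, 162.0, 22.0) [ 0.4481 -0.0218  0.011 ]
block (242.82493368700264, 185.06631299734747, 377.0) (231, 175, 23, 23) [ 0.4646 -0.1235  0.072 ] [ 0.4648 -0.1004  0.072 ]
yel (247.2316513761468, 232.7981651376147, 436.0) ((247.19204711914062, 232.99264526367188), (72.2542724609375, 5.995567798614502), 87.79740142822266) [ 0.5255 -0.1125  0.035 ]
[ 0.4845 -0.2015  0.022 ]
[0.4848 0.1508 0.022 ]
(191, 199, 53, 51)
(251, 199, 46, 51)
(342, 198, 108, 52)
```

```bash
python3 - <<'E'
from h import *
st();go(.465,-.112,.047,90)
E
```

```text
2.07 [ 0.4683 -0.0701  0.2609] [ 0.3  0.8 -0.6] 0.087 0.0 j [-0.57 -0.09  0.59  1.84  0.05  1.37  1.58]
shift [  3.2 -42.  213.8] turn [ 0.0004  0.0007 -0.0058] rows 5.2
```

Request:
apply_moves(
  rows="0 3 -20 20 0 0 -0.006; 0 3 -42 50 0 0 -0.006; 0 3 -42 90 0 0 -0.006; 0 3 -42 130 0 0 -0.006; 0 3 -42 165 0 0 -0.006; 0 3 -42 190 0 0 -0.006; 0 3 -42 205 0 0 -0.006; 0 3 -42 214 0 0 -0.006; 0 3 -42 214 0 0 -0.006; 0 3 -42 214 0 0 -0.006",
)

```text
clock: 2.9
tcp_pos: [0.4658, -0.109, 0.0469]
ee_rot: [0.01, -3.141, 0.0]
contact_force: [0.2, -0.1, 0.9]
width: 0.0871
grip_force: 0.0
```

```bash
python3 - <<'E'
from h import *
st();go(.465,-.112,.047,90)
c=vision.camera("wrist");cv2.imwrite("pics/w2.png",c["pixels"])
E
```

```text
2.9 [ 0.4658 -0.109   0.0469] [ 0.2 -0.1  0.9] 0.0871 0.0 j [-0.48  0.18  0.68  2.09 -0.15  0.91  1.85]
shift [ 0.8 -3.  -0.1] turn [-0.0001 -0.0002  0.0061] rows 0.1
```

View pics/w2.png

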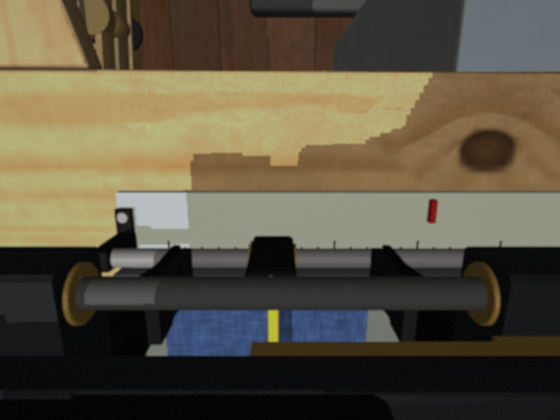

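Request:
apply_moves(
  rows="0.3 0.5 -3 0 0 0 0.006; 0.6 0.5 -3 0 0 0 0.006; 1 0.5 -3 0 0 0 0.006; 1 0.5 -3 0 0 0 0.006; 1 0.5 -3 0 0 0 0.006; 1 0.5 -3 0 0 0 0.006; 1 0.5 -3 0 0 0 0.006; 1 0.5 -3 0 0 0 0.006",
  squeeze=20,
)

```text
clock: 3.62
tcp_pos: [0.465, -0.1126, 0.0466]
ee_rot: [-0.001, -3.142, 0.0]
contact_force: [0.3, -0.4, -0.2]
width: 0.0418
grip_force: 0.0
```

```bash
python3 - <<'E'
from h import *
np.set_printoptions(precision=4,suppress=True)
st();go(.4655,-.022,.047,90)
c=vision.camera("wrist")
for b in blobs(c,(0,120,60),(8,255,255),(350,180,500,240),4)+blobs(c,(172,120,60),(180,255,255),(350,180,500,240),4): print("mark",b[:3],onz(c,b[0],b[1],.011))
for n in ("top","side"):
    c=vision.camera(n);print(n,onz(c,*((208,261) if n=="top" else (217.5,308)),.011))
E
```

```text
3.62 [ 0.465  -0.1126  0.0466] [ 0.3 -0.4 -0.2] 0.0418 0.0 j [-0.48  0.19  0.68  2.09 -0.15  0.91  1.86]
shift [-0.5 90.6 -0.4] turn [-0.     -0.     -0.0008] rows 2.2
mark (438.63057324840764, 211.28025477707007, 157.0) [ 0.4477 -0.0221  0.011 ]
top [ 0.4448 -0.0221  0.011 ]
side [ 0.4475 -0.0226  0.011 ]
```

Request:
apply_moves(
  rows="1 0 0 0 0 0 0; 1 0 0 0 0 0 0; 1 0 0 0 0 0 0; 1 0 0 0 0 0 0; 1 0 0 0 0 0 0; 1 0 0 0 0 0 0",
  squeeze=20,
)

```text
clock: 4.27
tcp_pos: [0.465, -0.1127, 0.0465]
ee_rot: [-0.001, -3.142, 0.0]
contact_force: [-0.6, -0.2, -0.2]
width: 0.0217
grip_force: 20.0
```

Request:
apply_moves(
  rows="1 0 6 0 0 0 0; 1 0 16 0 0 0 0; 1 0 28 0 0 0 0; 1 0 40 0 0 0 0; 1 0 52 0 0 0 0; 1 0 64 0 0 0 0; 1 0 75 0 0 0 0; 1 0 84 0 0 0 0; 1 0 89 0 0 0 0; 1 0 90.5 0 0 0 0",
)

```text
clock: 5.1
tcp_pos: [0.4645, -0.0213, 0.0465]
ee_rot: [0.0, -3.14, -0.0]
contact_force: [-4.9, -2.1, 3.9]
width: 0.022
grip_force: 20.0
```

Request:
apply_moves(
  rows="1 0 0 0 0 0 0; 1 0 0 0 0 0 0; 1 0 0 0 0 0 0; 1 0 0 0 0 0 0",
)

```text
clock: 5.43
tcp_pos: [0.4645, -0.0221, 0.0465]
ee_rot: [-0.002, -3.14, -0.001]
contact_force: [-5.5, 1.0, 4.6]
width: 0.0219
grip_force: 20.0
```

```bash
python3 - <<'E'
from h import *
np.set_printoptions(precision=4,suppress=True)
st();c=vision.camera("wrist");cv2.imwrite("pics/w3.png",c["pixels"])
for b in blobs(c,(0,120,60),(8,255,255),(200,180,360,240),4)+blobs(c,(172,120,60),(180,255,255),(200,180,360,240),4): print("mark",b[:3],onz(c,b[0],b[1],.011))
for b in blobs(c,(24,120,60),(36,255,255),(200,305,360,345),20): print("yel",b[:3],onz(c,b[0],b[1],.035))
E
```

```text
5.43 [ 0.4645 -0.0221  0.0465] [-5.5  1.   4.6] 0.0219 20.0 j [-0.62  0.15  0.62  2.12 -0.11  0.9   1.63]
mark (282.0, 212.1946902654867, 113.0) [ 0.4478 -0.0217  0.011 ]
yel (281.21008403361344, 325.2436974789916, 357.0) [ 0.506  -0.0221  0.035 ]
```

View pics/w3.png

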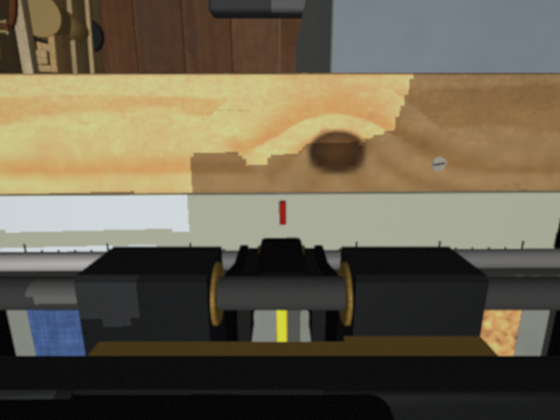

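Request:
apply_moves(
  rows="0.6 0 0 0 0 0 0; 0.6 0 0 0 0 0 0; 0.5 0 0 0 0 0 0; 0.3 0 0 0 0 0 0; 0.2 0 0 -20 0 0 0; 0 0 0 -50 0 0 0; 0 0 0 -90 0 0 0; 0 0 0 -130 0 0 0; 0 0 0 -170 0 0 0; 0 0 0 -200 0 0 0",
)

```text
clock: 6.32
tcp_pos: [0.4656, -0.0225, 0.25]
ee_rot: [0.002, 3.138, 0.002]
contact_force: [1.7, 0.5, 0.3]
width: 0.0805
grip_force: 0.0
```

```bash
python3 - <<'E'
from h import *
np.set_printoptions(precision=4,suppress=True)
st();c=vision.camera("wrist");cv2.imwrite("pics/w4.png",c["pixels"])
for n in ("top","side"):
    t=vision.camera(n);cv2.imwrite(f"pics/{n}4.png",t["pixels"])
for b in (blobs(c,(0,120,60),(8,255,255),(250,120,320,240),4)+blobs(c,(172,120,60),(180,255,255),(250,120,320,240),4))[:2]: print("mark",b[:3],onz(c,b[0],b[1],.011))
for b in blobs(c,(0,0,0),(180,255,45),(250,165,315,205),20)[:2]: x,y,w,h=cv2.boundingRect(b[4]); print("block",b[:3],(x,y,w,h),onz(c,x,y+h/2,.072),onz(c,x+w,y+h/2,.072))
for b in blobs(c,(24,120,60),(36,255,255),(260,190,300,270),20)[:1]: print("yel",b[:3],b[3],onz(c,b[0],b[1],.035))
go(.53,-.30,.25,90)
E
```

```text
6.32 [ 0.4656 -0.0225  0.25  ] [1.7 0.5 0.3] 0.0805 0.0 j [-0.68 -0.11  0.59  1.88  0.06  1.35  1.47]
mark (281.9375, 165.1875, 32.0) [ 0.4481 -0.0213  0.011 ]
block (281.430412371134, 188.08762886597938, 388.0) (269, 177, 25, 24) [ 0.4634 -0.0341  0.072 ] [ 0.4634 -0.0098  0.072 ]
yel (281.5036144578313, 234.78313253012047, 415.0) ((281.5, 234.5), (69.0, 5.0), 90.0) [ 0.5226 -0.0219  0.035 ]
shift [ -63.7 -277.8   -1.2] turn [ 0.0017  0.0049 -0.0009] rows 6.8
```

```bash
python3 - <<'E'
from h import *
np.set_printoptions(precision=4,suppress=True)
go(.58,-.36,.27,90)
t=vision.camera("top");
for u,v in((222,148),(205,135),(450,148)): print(onz(t,u,v,0))
E
```

```text
shift [-113.8 -337.8  -21. ] turn [ 0.0017  0.0049 -0.0009] rows 8.6
[ 0.7288 -0.0553  0.    ]
[ 0.7635 -0.0122  0.    ]
[ 0.7176 -0.6303  0.    ]
```

Request:
apply_moves(
  rows="0 -13 -36 -3 0 0 0; 0 -25 -72 -6 0 0 0; 0 -37 -108 -9 0 0 0; 0 -50 -146 -12 0 0 0; 0 -62 -184 -14 0 0 0; 0 -75 -222 -16 0 0 0; 0 -88 -260 -18 0 0 0; 0 -100 -298 -20 0 0 0; 0 -110 -325 -21 0 0 0; 0 -114 -338 -21 0.001 0.003 -0.001",
)

```text
clock: 7.35
tcp_pos: [0.5776, -0.3646, 0.2648]
ee_rot: [-0.006, -3.135, 0.004]
contact_force: [-0.2, -0.2, 0.1]
width: 0.087
grip_force: 0.0
```

```bash
python3 - <<'E'
from h import *
st();c=vision.camera("wrist");c=vision.camera("wrist");cv2.imwrite("pics/w5.png",c["pixels"]);st()
E
```

```text
7.35 [ 0.5776 -0.3646  0.2648] [-0.2 -0.2  0.1] 0.087 0.0 j [-0.07  0.49  0.86  1.34 -0.36  1.48  2.32]
7.45 [ 0.5773 -0.3634  0.2648] [-0.3  1.1 -0.6] 0.0872 0.0 j [-0.08  0.49  0.86  1.34 -0.36  1.48  2.32]
```

View pics/w5.png

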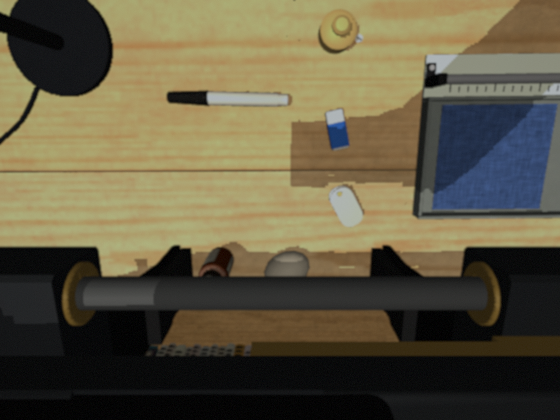

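```bash
python3 - <<'E'
from h import *
np.set_printoptions(precision=4,suppress=True)
c=vision.camera("wrist");hsv=cv2.cvtColor(c["pixels"],cv2.COLOR_BGR2HSV)
for n,(u,v) in dict(wood=(250,130),shade=(310,140),pen=(250,99),cap=(190,98),eb=(338,138),ew=(335,116),loupe=(345,206),weight=(338,40)).items(): print(n,hsv[v,u])
def axis(t,z):
    rc=cv2.minAreaRect(t);P=np.array([onz(c,*p,z)[:2] for p in cv2.boxPoints(rc)])
    e=[P[1]-P[0],P[2]-P[1]];e.sort(key=np.linalg.norm);d=e[1]
    print("  ctr",P.mean(0),"len",np.linalg.norm(d),"wid",np.linalg.norm(e[0]),"long-axis deg",np.degrees(np.arctan2(d[1],d[0])))
for n,box,z in (("pen",(150,85,310,112),.0085),("eraser",(318,100,358,156),.011),("loupe",(322,178,372,234),.012)):
    m=((hsv[...,1]<70)|((hsv[...,0]>90)&(hsv[...,0]<130)&(hsv[...,1]>60))|((hsv[...,2]<45)&(n=="pen"))).astype(np.uint8)
    k=np.zeros_like(m);k[box[1]:box[3],box[0]:box[2]]=m[box[1]:box[3],box[0]:box[2]];k=cv2.morphologyEx(k,cv2.MORPH_CLOSE,np.ones((3,3)))
    t=max(cv2.findContours(k,0,2)[0],key=cv2.contourArea);print(n,cv2.boundingRect(t),cv2.contourArea(t));axis(t,z)
m=cv2.inRange(hsv,np.array((14,110,30)),np.array((30,255,255)))
g=cv2.resize(c["pixels"][0:60,310:375],None,fx=5,fy=5,interpolation=2);e=cv2.resize(c["pixels"][95:240,305:385],None,fx=4,fy=4,interpolation=2)
o=np.zeros((580,660,3),np.uint8);o[:300,:325]=g;o[:580,330:650]=e;cv2.imwrite("pics/c5.png",o)
for u,v,z in((341,22,.048),(341,24,.04)): print("knob",onz(c,u,v,z))
E
```

```text
wood [ 23 103 173]
shade [ 17 123 122]
pen [ 75   9 180]
cap [ 0 13 19]
eb [108 188 102]
ew [ 98  11 182]
loupe [ 56  10 180]
weight [ 24 117 172]
pen (166, 91, 121, 16) 1373.5
  ctr [ 0.484  -0.4256] len 0.13432826895285907 wid 0.014734794075894639 long-axis deg 88.55763982469338
eraser (323, 108, 25, 43) 720.5
  ctr [ 0.5184 -0.3023] len 0.04554099071051617 wid 0.022027034815669196 long-axis deg 11.985299726706545
loupe (326, 185, 35, 43) 931.5
  ctr [ 0.6079 -0.2894] len 0.05384854928721585 wid 0.029255407462716137 long-axis deg 28.181045456890867
knob [ 0.4165 -0.3054  0.048 ]
knob [ 0.4164 -0.3041  0.04  ]
```

View pics/c5.png

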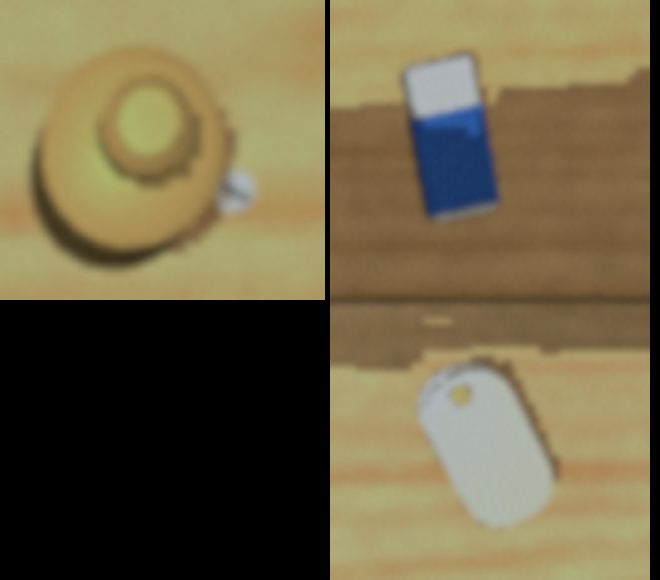

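```bash
python3 - <<'E'
from h import *
np.set_printoptions(precision=4,suppress=True)
st();go(.518,-.3015,.20,-78)
t=vision.camera("top")
for v,z in((12,.4),(12,.5),(12,.3),(75,.2),(75,.3)): print(v,z,onz(t,300,v,z))
s=vision.camera("side")
for z in(.2,.25,.3,.35): print(z,proj(s,(.725,-.3,z)),proj(t,(.725,-.3,z)))
E
```

```text
7.5 [ 0.5777 -0.3615  0.2652] [-0.5  1.2 -0. ] 0.087 0.0 j [-0.08  0.49  0.85  1.34 -0.36  1.48  2.32]
shift [59.4 59.9 65.6] turn [-0.0098  0.0005  2.9294] rows 23.4
12 0.4 [ 0.8359 -0.2334  0.4   ]
12 0.5 [ 0.7717 -0.2263  0.5   ]
12 0.3 [ 0.9001 -0.2405  0.3   ]
75 0.2 [ 0.8237 -0.2441  0.2   ]
75 0.3 [ 0.7763 -0.2374  0.3   ]
0.2 [302.2769 105.0146] [328.4011 120.1498]
0.25 [303.4588  85.704 ] [331.5384 111.2029]
0.3 [304.7587  64.4665] [335.0804 101.1016]
0.35 [306.1951  40.9983] [339.1109  89.6073]
```

Request:
apply_moves(
  rows="0 6 6 3 0 0 0.12; 0 12 12 6 0 0 0.24; 0 18 18 10 0 0 0.36; 0 24 24 16 0 0 0.48; 0 30 30 22 0 0 0.6; 0 36 36 28 0 0 0.72; 0 42 42 34 0 0 0.84; 0 48 48 40 0 0 0.96; 0 54 54 46 0 0 1.08; 0 59 60 50 0 0 1.2",
)

```text
clock: 8.43
tcp_pos: [0.5191, -0.2981, 0.2169]
ee_rot: [-1.777, -2.587, 0.001]
contact_force: [0.9, -0.6, 0.3]
width: 0.0874
grip_force: 0.0
```

Request:
apply_moves(
  rows="0 0 0 0 0 0 0.12; 0 0 0 0 0 0 0.24; 0 0 0 0 0 0 0.36; 0 0 0 0 0 0 0.48; 0 0 0 0 0 0 0.6; 0 0 0 0 0 0 0.72; 0 0 0 0 0 0 0.84; 0 0 0 0 0 0 0.96; 0 0 0 0 0 0 1.08; 0 0 0 0 0 0 1.2",
)

```text
clock: 9.27
tcp_pos: [0.5198, -0.2984, 0.2173]
ee_rot: [-2.929, -1.132, 0.003]
contact_force: [0.5, -0.5, -0.7]
width: 0.0871
grip_force: 0.0
```

```bash
python3 - <<'E'
from h import *
st();go(.5175,-.3015,.1,-78);go(.5175,-.3015,.003,-78)
E
```

```text
9.27 [ 0.5198 -0.2984  0.2173] [ 0.5 -0.5 -0.7] 0.0871 0.0 j [-0.52  0.54  1.35  1.64 -0.54  1.4   0.07]
shift [ -3.6   1.  117.3] turn [-0.002   0.0019  0.5283] rows 4.2
shift [ -3.4   1.3 214.3] turn [-0.002   0.0019  0.5283] rows 5.1
```

Request:
apply_moves(
  rows="0 -1 0 20 0 0 0.12; 0 -2 1 45 0 0 0.24; 0 -3.5 1 70 0 0 0.36; 0 -3.5 1 95 0 0 0.48; 0.3 -3.5 1 117 0 0 0.528; 0.4 -3.5 1 117 0 0 0.528; 0.4 -3.5 1 117 0 0 0.528; 0.4 -3.5 1 117 0 0 0.528",
)

```text
clock: 9.93
tcp_pos: [0.5179, -0.3031, 0.102]
ee_rot: [3.122, 0.34, -0.003]
contact_force: [0.0, -0.0, 0.7]
width: 0.0682
grip_force: 0.0
```

```bash
python3 - <<'E'
from h import *
np.set_printoptions(precision=4,suppress=True)
st();go(.5175,-.3015,.003,-78)
c=vision.camera("wrist");cv2.imwrite("pics/w6.png",c["pixels"])
print(proj(c,(.5175,-.3015,.013)))
E
```

```text
9.93 [ 0.5179 -0.3031  0.102 ] [ 0.  -0.   0.7] 0.0682 0.0 j [-0.47  0.72  1.33  1.77 -0.73  1.26 -0.3 ]
shift [ 0.2 -1.8 99. ] turn [0.0006 0.0019 0.0072] rows 2.4
[277.6679 218.4443]
```

View pics/w6.png

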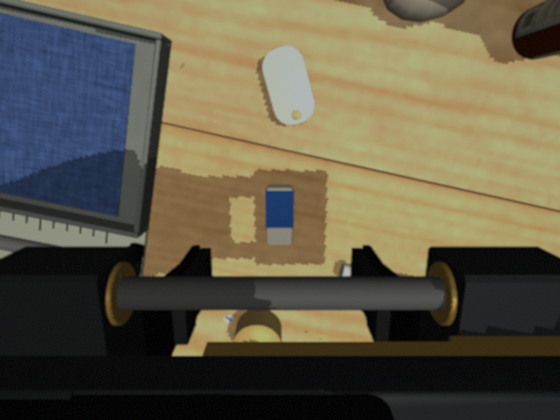

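Request:
apply_moves(
  rows="0.4 0 -2 20 0 0 0.007; 0.4 0 -2 40 0 0 0.007; 0.4 0 -2 60 0 0 0.007; 0.4 0 -2 78 0 0 0.007; 0.4 0 -2 90 0 0 0.007; 0.4 0 -2 96 0 0 0.007; 0.5 0 -2 99 0 0 0.007; 1 0 -2 99 0 0 0.007; 1 0 -2 99 0 0 0.007; 1 0 -2 99 0 0 0.007",
  squeeze=15,
)

```text
clock: 10.82
tcp_pos: [0.5171, -0.3021, 0.0027]
ee_rot: [3.123, 0.324, -0.003]
contact_force: [-0.2, -0.6, -0.1]
width: 0.033
grip_force: 0.0
```

Request:
apply_moves(
  rows="1 0 0 0 0 0 0; 1 0 0 0 0 0 0; 1 0 0 0 0 0 0; 1 0 0 0 0 0 0; 1 0 0 0 0 0 0; 1 0 0 0 0 0 0",
)

```text
clock: 11.32
tcp_pos: [0.5169, -0.3019, 0.0022]
ee_rot: [3.124, 0.324, -0.004]
contact_force: [-0.2, 1.1, 5.5]
width: 0.0203
grip_force: 15.0
```

Request:
apply_moves(
  rows="1 0 0 -15 0 0 0; 1 0 0 -40 0 0 0; 1 0 0 -70 0 0 0; 1 0 0 -90 0 0 0; 1 0 0 -90 0 0 0",
)

```text
clock: 11.73
tcp_pos: [0.5182, -0.3034, 0.0965]
ee_rot: [3.121, 0.323, 0.002]
contact_force: [0.5, -0.9, -0.1]
width: 0.0202
grip_force: 15.0
```

```bash
python3 - <<'E'
from h import *
st();go(.525,-.152,.09,-90);go(.525,-.152,.0085,-90)
E
```

```text
11.73 [ 0.5182 -0.3034  0.0965] [ 0.5 -0.9 -0.1] 0.0202 15.0 j [-0.47  0.71  1.31  1.78 -0.73  1.24 -0.32]
shift [  37.7 -146.8    5.9] turn [ 0.0039 -0.0012  0.2061] rows 3.6
shift [  37.6 -147.1   87.4] turn [ 0.0039 -0.0012  0.2061] rows 4.2
```

Request:
apply_moves(
  rows="1 6 -25 0 0 0 0.05; 1 14 -55 0 0 0 0.1; 1 22 -85 0 0 0 0.15; 1 30 -117 0 0 0 0.2; 1 37 -140 0 0 0 0.206; 1 38 -147 0 0 0 0.206; 1 38 -147 20 0 0 0.206; 1 38 -147 40 0 0 0.206; 1 38 -147 50 0 0 0.206; 1 38 -147 50 0 0 0.206",
)

```text
clock: 12.57
tcp_pos: [0.5223, -0.15, 0.04]
ee_rot: [3.141, 0.0, -0.009]
contact_force: [-0.1, -0.5, -0.1]
width: 0.0202
grip_force: 15.0
```

```bash
python3 - <<'E'
from h import *
st();go(.525,-.152,.0085,-90)
E
```

```text
12.57 [ 0.5223 -0.15    0.04  ] [-0.1 -0.5 -0.1] 0.0202 15.0 j [-0.77  0.66  1.27  1.96 -0.72  1.09 -0.76]
shift [ 2.9  2.  31.5] turn [0.0006 0.0059 0.0002] rows 0.8
```

Request:
apply_moves(
  rows="1 2 1 8 0 0 0; 1 2 1 16 0 0 0; 1 2 1 23 0 0 0; 1 2 1 28 0 0 0; 1 2 1 28 0 0 0; 1 2 1 28 0 0 0",
)

```text
clock: 13.07
tcp_pos: [0.5255, -0.1512, 0.0134]
ee_rot: [3.14, 0.001, -0.005]
contact_force: [0.7, 0.9, -0.1]
width: 0.0206
grip_force: 15.0
```

```bash
python3 - <<'E'
from h import *
st();go(.525,-.152,.0085,-90)
E
```

```text
13.07 [ 0.5255 -0.1512  0.0134] [ 0.7  0.9 -0.1] 0.0206 15.0 j [-0.73  0.69  1.22  1.97 -0.76  1.05 -0.74]
shift [-0.5  0.8  4.9] turn [0.0012 0.0034 0.0005] rows 0.1
```

Request:
apply_moves(
  rows="1 0 0 2 0 0 0; 1 0 0 4 0 0 0; 1 0 0 4.8 0 0 0; 1 0 0 5 0 0 0; 1 0 0 5 0 0 0; 1 0 0 5 0 0 0",
)

```text
clock: 13.57
tcp_pos: [0.5257, -0.151, 0.0086]
ee_rot: [3.141, 0.001, -0.005]
contact_force: [-0.1, -0.9, -0.6]
width: 0.0203
grip_force: 15.0
```

Request:
apply_moves(
  rows="1 0 0 0.4 0 0 0; 0.6 0 0 0.4 0 0 0; 0.5 0 0 0.4 0 0 0; 0.5 0 0 0.4 0 0 0; 0.5 0 0 0.4 0 0 0; 0.5 0 0 -20 0 0 0; 0.5 0 0 -50 0 0 0; 0.5 0 0 -90 0 0 0; 0.3 0 0 -130 0 0 0; 0.3 0 0 -130 0 0 0",
)

```text
clock: 14.4
tcp_pos: [0.5289, -0.1534, 0.1453]
ee_rot: [3.139, -0.001, 0.009]
contact_force: [1.1, -0.6, 1.0]
width: 0.0506
grip_force: 0.0
```

```bash
python3 - <<'E'
from h import *
st();c=vision.camera("wrist");cv2.imwrite("pics/w7.png",c["pixels"])
go(.607,-.288,.15,-62)
E
```

```text
14.4 [ 0.5289 -0.1534  0.1453] [ 1.1 -0.6  1. ] 0.0506 0.0 j [-0.86  0.49  1.36  1.86 -0.51  1.22 -0.91]
shift [ 78.8 136.2  -7.4] turn [ 0.0013 -0.0034 -0.488 ] rows 3.9
```

View pics/w7.png

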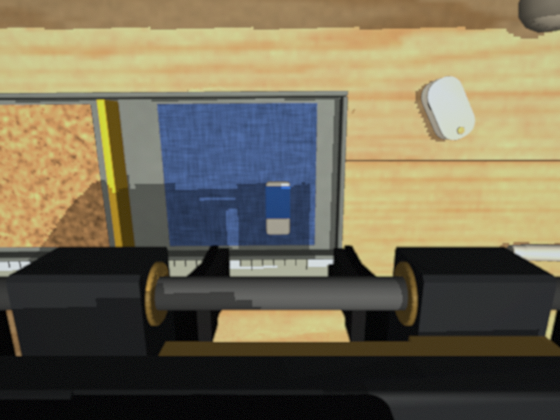

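```bash
python3 - <<'E'
from h import *
np.set_printoptions(precision=4,suppress=True)
c=vision.camera("wrist");m=cv2.inRange(c["pixels"],np.array((130,130,130)),np.array((255,255,255)));k=0*m;k[65:150,410:490]=m[65:150,410:490]
t=max(cv2.findContours(k,0,2)[0],key=cv2.contourArea)
P=np.array([onz(c,*p,.015)[:2] for p in cv2.boxPoints(cv2.minAreaRect(t))]);print(P.mean(0),P[1]-P[0],P[2]-P[1],cv2.contourArea(t))
t=np.array([onz(c,449,108,.016)]);print(t)
E
```

```text
[ 0.6079 -0.2841] [ 0.0001 -0.0601] [-0.063  -0.0094] 4146.0
[[ 0.608  -0.2832  0.016 ]]
```

Request:
apply_moves(
  rows="0.3 20 33 0 0 0 -0.11; 0.3 40 68 0 0 0 -0.22; 0.3 60 102 0 0 0 -0.33; 0.3 78 134 0 0 0 -0.44; 0.4 79 136 0 0 0 -0.488; 0.4 79 136 0 0 0 -0.488; 0.4 79 136 0 0 0 -0.488; 0.4 79 136 0 0 0 -0.488",
)

```text
clock: 15.17
tcp_pos: [0.6047, -0.2852, 0.1371]
ee_rot: [-3.047, -0.759, 0.007]
contact_force: [0.2, 0.4, 0.4]
width: 0.053
grip_force: 0.0
```

```bash
python3 - <<'E'
from h import *
np.set_printoptions(precision=4,suppress=True)
st();c=vision.camera("wrist");cv2.imwrite("pics/w8.png",c["pixels"])
m=cv2.inRange(c["pixels"],np.array((130,130,130)),np.array((255,255,255)));k=0*m;k[120:260,200:360]=m[120:260,200:360]
t=max(cv2.findContours(k,0,2)[0],key=cv2.contourArea)
P=np.array([onz(c,*p,.015)[:2] for p in cv2.boxPoints(cv2.minAreaRect(t))]);x=P.mean(0);print(cv2.minAreaRect(t),x,P[1]-P[0],P[2]-P[1])
go(x[0],x[1],.0035,-62)
E
```

```text
15.17 [ 0.6047 -0.2852  0.1371] [0.2 0.4 0.4] 0.053 0.0 j [-0.32  0.63  1.03  1.55 -0.55  1.28 -0.3 ]
((285.15679931640625, 141.07064819335938), (161.369140625, 30.57707405090332), 15.216328620910645) [ 0.6537 -0.2646] [0.023  0.0038] [ 0.0287 -0.122 ]
shift [ 53.    5.3 133.7] turn [-0.0023  0.0037  0.0005] rows 3.5
```

View pics/w8.png

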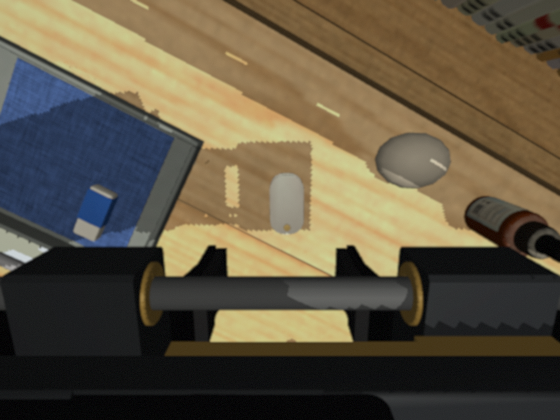

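```bash
python3 - <<'E'
from h import *
c=vision.camera("wrist");x=onz(c,287,203,.016);print(x, onz(c,280,203,.016));st();go(x[0],x[1],.0035,-62)
E
```

```text
[ 0.6108532  -0.28803032  0.016     ] [ 0.60815093 -0.28297091  0.016     ]
15.27 [ 0.6052 -0.2847  0.1378] [-0.1 -0.2  0.4] 0.0526 0.0 j [-0.33  0.62  1.03  1.55 -0.55  1.28 -0.3 ]
shift [  3.8   5.9 134.2] turn [-0.0019  0.0034  0.0013] rows 3.2
```

Request:
apply_moves(
  rows="0.4 2 2 25 0 0 0; 0.4 3 4 50 0 0 0; 0.4 3 4 75 0 0 0; 0.4 3 4 100 0 0 0; 0.4 3 4 118 0 0 0; 0.4 3 4 128 0 0 0; 0.4 3 4 131 0 0 0; 0.4 3 4 131 0 0 0; 0.4 3 4 131 0 0 0; 0.4 3 4 131 0 0 0",
)

```text
clock: 16.1
tcp_pos: [0.6101, -0.2893, 0.0089]
ee_rot: [3.047, 0.76, -0.002]
contact_force: [0.2, 0.0, -0.0]
width: 0.0525
grip_force: 0.0
```

```bash
python3 - <<'E'
from h import *
st();go(.609,-.287,.0035,-62)
E
```

```text
16.1 [ 0.6101 -0.2893  0.0089] [ 0.2  0.  -0. ] 0.0525 0.0 j [-0.26  0.76  0.92  1.64 -0.66  1.09 -0.23]
shift [ 0.1 -2.6  5.4] turn [0.001  0.0018 0.0003] rows 0.1
```

Request:
apply_moves(
  rows="0.4 0 -1.5 3 0 0 0; 0.4 0 -1.5 5 0 0 0; 0.6 0 -1.5 5 0 0 0; 1 0 -1.5 5 0 0 0; 1 0 -1.5 5 0 0 0; 1 0 -1.5 5 0 0 0; 1 0 -1.5 5 0 0 0; 1 0 -1.5 5 0 0 0; 1 0 -1.5 5 0 0 0; 1 0 -1.5 5 0 0 0",
  squeeze=20,
)

```text
clock: 16.93
tcp_pos: [0.6086, -0.2878, 0.0025]
ee_rot: [3.048, 0.76, -0.005]
contact_force: [0.0, -0.6, 0.4]
width: 0.0269
grip_force: 19.8
```

Request:
apply_moves(
  rows="1 0 0 0 0 0 0; 1 0 0 0 0 0 0",
)

```text
clock: 17.1
tcp_pos: [0.6086, -0.2879, 0.0025]
ee_rot: [3.048, 0.76, -0.005]
contact_force: [-0.4, -0.2, -0.4]
width: 0.0266
grip_force: 19.8
```

Request:
apply_moves(
  rows="1 0 0 -15 0 0 0; 1 0 0 -40 0 0 0; 1 0 0 -70 0 0 0; 1 0 0 -100 0 0 0; 1 0 0 -110 0 0 0; 1 0 0 -110 0 0 0",
)

```text
clock: 17.6
tcp_pos: [0.6103, -0.2888, 0.1164]
ee_rot: [3.045, 0.759, 0.002]
contact_force: [0.5, -0.8, 0.0]
width: 0.0269
grip_force: 19.7
```

```bash
python3 - <<'E'
from h import *
st();go(.57,.04,.11,-90)
E
```

```text
17.6 [ 0.6103 -0.2888  0.1164] [ 0.5 -0.8  0. ] 0.0269 19.7 j [-0.31  0.65  1.01  1.56 -0.57  1.25 -0.29]
shift [ 118.8 -309.2    5.4] turn [ 0.0031 -0.0012  0.4886] rows 7.9
```

Request:
apply_moves(
  rows="1 13 -32 0 0 0 0.05; 1 26 -66 0 0 0 0.11; 1 39 -100 0 0 0 0.17; 1 52 -135 0 0 0 0.23; 1 65 -170 0 0 0 0.29; 1 78 -205 0 0 0 0.35; 1 92 -240 0 0 0 0.41; 1 105 -275 0 0 0 0.46; 1 116 -302 0 0 0 0.488; 1 119 -309 0 0 0 0.488",
)

```text
clock: 18.43
tcp_pos: [0.5677, 0.0476, 0.1106]
ee_rot: [-3.141, -0.01, 0.009]
contact_force: [0.7, 0.3, -1.1]
width: 0.0269
grip_force: 19.7
```

```bash
python3 - <<'E'
from h import *
st();c=vision.camera("wrist");cv2.imwrite("pics/w9.png",c["pixels"]);go(.57,.04,.009,-90)
E
```

```text
18.43 [0.5677 0.0476 0.1106] [ 0.7  0.3 -1.1] 0.0269 19.7 j [-1.12  0.56  1.27  1.84 -0.58  1.19 -1.23]
shift [  2.6   6.6 101.7] turn [0.0004 0.0055 0.0075] rows 2.4
```

Request:
apply_moves(
  rows="1 1 2 10 0 0 0.003; 1 1 2 30 0 0 0.003; 1 1 2 50 0 0 0.003; 1 1 2 65 0 0 0.003; 1 1 2 75 0 0 0.003; 1 1 2 80 0 0 0.003; 1 1 2 80 0 0 0.003; 1 1 2 80 0 0 0.003",
)

```text
clock: 19.15
tcp_pos: [0.5699, 0.0383, 0.0325]
ee_rot: [3.14, -0.005, -0.004]
contact_force: [-0.3, 0.6, -0.2]
width: 0.0267
grip_force: 19.7
```

```bash
python3 - <<'E'
from h import *
st();go(.57,.04,.009,-90)
E
```

```text
19.15 [0.5699 0.0383 0.0325] [-0.3  0.6 -0.2] 0.0267 19.7 j [-1.02  0.64  1.15  1.9  -0.68  1.06 -1.16]
shift [ 0.1 -1.8 23.5] turn [ 0.0013  0.0027 -0.003 ] rows 0.6
```

Request:
apply_moves(
  rows="1 0 0 6 0.001 0.002 0; 1 0 0 13 0.001 0.002 0; 1 0 0 19 0.001 0.002 0; 1 0 0 21 0.001 0.002 0; 1 0 0 22 0.001 0.002 0; 1 0 0 22 0.001 0.002 0; 1 0 0 22 0.001 0.002 0",
)

```text
clock: 19.73
tcp_pos: [0.5697, 0.0389, 0.0103]
ee_rot: [3.141, -0.003, -0.001]
contact_force: [0.7, -1.1, -0.5]
width: 0.0269
grip_force: 19.7
```

Request:
apply_moves(
  rows="1 0 0 1 0 0 0; 1 0 0 1.8 0 0 0; 1 0 0 1.8 0 0 0; 0.6 0 0 1.8 0 0 0; 0.5 0 0 1.8 0 0 0; 0.5 0 0 1.8 0 0 0; 0.5 0 0 1.8 0 0 0; 0.5 0 0 1.8 0 0 0; 0.5 0 0 -20 0 0 0; 0.5 0 0 -50 0 0 0",
)

```text
clock: 20.57
tcp_pos: [0.5679, 0.0388, 0.0589]
ee_rot: [3.14, -0.004, -0.008]
contact_force: [0.2, 0.5, -0.2]
width: 0.0433
grip_force: 0.0
```

Request:
apply_moves(
  rows="0.4 0 0 -30 0 0 0; 0.3 0 0 -65 0 0 0; 0 0 0 -95 0 0 0; 0 0 0 -110 0 0 0; 0 0 0 -110 0 0 0",
)

```text
clock: 20.98
tcp_pos: [0.5714, 0.0387, 0.1733]
ee_rot: [-3.14, 0.004, -0.005]
contact_force: [-0.0, -0.3, 0.7]
width: 0.069
grip_force: 0.0
```

```bash
python3 - <<'E'
from h import *
st();c=vision.camera("wrist");cv2.imwrite("pics/w10.png",c["pixels"]);go(.42,-.302,.2,-90);go(.42,-.302,.2,0)
np.set_printoptions(precision=4,suppress=True)
t=vision.camera("top");k=cv2.resize(t["pixels"][255:290,300:345],None,fx=12,fy=12,interpolation=2);s=vision.camera("side");e=cv2.resize(s["pixels"][250:295,335:385],None,fx=10,fy=10,interpolation=2)
w=cv2.resize(c["pixels"],(560,420));o=np.zeros((460,1060,3),np.uint8);o[:420,:540]=k;o[:450,545:1045]=e;cv2.imwrite("pics/c10.png",cv2.resize(o,(795,345)))
E
```

```text
20.98 [0.5714 0.0387 0.1733] [-0.  -0.3  0.7] 0.069 0.0 j [-1.15  0.49  1.33  1.77 -0.49  1.28 -1.28]
shift [-149.9  341.4  -29.3] turn [-0.0013 -0.0012 -0.0017] rows 9.0
shift [-149.9  341.4  -29.3] turn [-0.     -0.002  -1.5725] rows 12.6
```

View pics/c10.png

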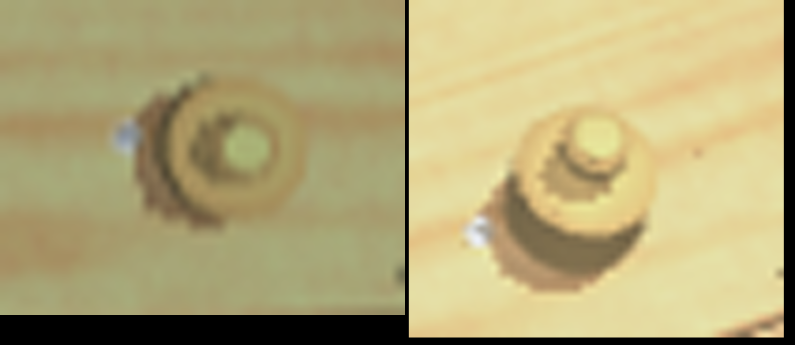

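```bash
python3 - <<'E'
from h import *
t=vision.camera("top");s=vision.camera("side")
for c,u,v,z in((t,326.7,270.9,.047),(t,325.8,270.9,.033),(s,359.6,267.2,.047),(s,357.7,272.2,.033)): print(onz(c,u,v,z).round(4))
E
```

```text
[ 0.4164 -0.3044  0.047 ]
[ 0.4163 -0.304   0.033 ]
[ 0.4191 -0.3074  0.047 ]
[ 0.416  -0.3041  0.033 ]
```

Request:
apply_moves(
  rows="0 -15 35 -5 0 0 0; 0 -30 70 -15 0 0 0; 0 -46 106 -29 0 0 0; 0 -62 142 -29 0 0 0; 0 -78 178 -29 0 0 0; 0 -94 214 -29 0 0 0; 0 -110 250 -29 0 0 0; 0 -126 286 -29 0 0 0; 0 -142 322 -29 0 0 0; 0 -153 343 -29 0 0 0",
)

```text
clock: 22.07
tcp_pos: [0.4134, -0.3068, 0.1988]
ee_rot: [-3.142, 0.008, 0.002]
contact_force: [-0.5, 0.2, 0.2]
width: 0.0872
grip_force: 0.0
```

```bash
python3 - <<'E'
from h import *
c=vision.camera("wrist");cv2.imwrite("pics/w11.png",c["pixels"]);st();go(.4165,-.3045,.08,-90);print(proj(c,(.4165,-.3045,.048)))
E
```

```text
22.12 [ 0.4111 -0.3101  0.1989] [-2.9 -1.6  0.2] 0.0872 0.0 j [-0.65  0.16  1.34  1.86 -0.16  1.25 -0.84]
shift [  5.6  -5.8 118.9] turn [ 0.0013  0.0021 -0.0097] rows 2.9
[277.93757419 196.69140353]
```

View pics/w11.png

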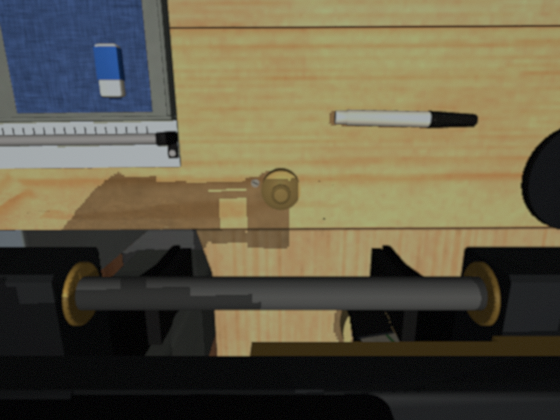

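Request:
apply_moves(
  rows="0 3 -2 20 0 0 0; 0 3 -2 45 0 0 0; 0 3 -2 70 0 0 0; 0 3 -2 90 0 0 0; 0 3 -2 105 0 0 0; 0 3 -2 110 0 0 0; 0 3 -2 110 0 0 0; 0 3 -2 110 0 0 0",
)

```text
clock: 22.78
tcp_pos: [0.4187, -0.3019, 0.0895]
ee_rot: [3.141, -0.004, -0.003]
contact_force: [0.1, -0.7, 0.4]
width: 0.0872
grip_force: 0.0
```

```bash
python3 - <<'E'
from h import *
st();go(.4165,-.3045,.005,-90)
E
```

```text
22.78 [ 0.4187 -0.3019  0.0895] [ 0.1 -0.7  0.4] 0.0872 0.0 j [-0.45  0.34  1.17  1.98 -0.36  1.05 -0.69]
shift [-2.   2.5 84.5] turn [ 0.0004  0.0018 -0.0026] rows 2.0
```

Request:
apply_moves(
  rows="0 -2 2.5 20 0 0 0; 0 -2 2.5 40 0 0 0; 0 -2 2.5 60 0 0 0; 0 -2 2.5 74 0 0 0; 0.3 -2 2.5 80 0 0 0; 0.6 -2 2.5 83 0 0 0; 1 -2 2.5 83 0 0 0; 1 -2 2.5 83 0 0 0; 1 -2 2.5 83 0 0 0; 1 -2 2.5 83 0 0 0",
  squeeze=25,
)

```text
clock: 23.62
tcp_pos: [0.4174, -0.3044, 0.0072]
ee_rot: [3.141, -0.003, 0.0]
contact_force: [-0.9, -0.2, 1.0]
width: 0.0548
grip_force: 0.0
```

Request:
apply_moves(
  rows="1 0 0 0 0 0 0; 1 0 0 0 0 0 0; 1 0 0 0 0 0 0; 1 0 0 0 0 0 0; 1 0 0 0 0 0 0; 1 0 0 0 0 0 0",
)

```text
clock: 24.12
tcp_pos: [0.417, -0.3045, 0.0066]
ee_rot: [3.141, -0.004, -0.001]
contact_force: [-0.9, -1.0, 4.6]
width: 0.0366
grip_force: 25.0
```

Request:
apply_moves(
  rows="1 0 0 -12 0 0 0; 1 0 0 -35 0 0 0; 1 0 0 -65 0 0 0; 1 0 0 -95 0 0 0; 1 0 0 -120 0 0 0; 1 0 0 -120 0 0 0; 1 0 0 -120 0 0 0",
)

```text
clock: 24.7
tcp_pos: [0.4175, -0.304, 0.1274]
ee_rot: [-3.141, 0.003, -0.002]
contact_force: [0.0, 0.7, -3.6]
width: 0.0364
grip_force: 24.9
```

```bash
python3 - <<'E'
from h import *
st();go(.525,.085,.125,-90)
E
```

```text
24.7 [ 0.4175 -0.304   0.1274] [ 0.   0.7 -3.6] 0.0364 24.9 j [-0.51  0.28  1.23  1.95 -0.3   1.11 -0.74]
shift [ 106.8 -389.1    2.7] turn [-0.0006 -0.0012 -0.0016] rows 9.7
```

Request:
apply_moves(
  rows="1 12 -20 0 0 0 0; 1 24 -55 0 0 0 0; 1 36 -90 0 0 0 0; 1 48 -125 0 0 0 0; 1 60 -160 0 0 0 0; 1 72 -195 0 0 0 0; 1 82 -230 0 0 0 0; 1 92 -265 0 0 0 0; 1 100 -300 0 0 0 0; 1 105 -330 0 0 0 0",
)

```text
clock: 25.53
tcp_pos: [0.522, 0.0285, 0.1249]
ee_rot: [3.141, -0.001, -0.005]
contact_force: [1.3, -0.5, -1.8]
width: 0.0364
grip_force: 24.9
```

Request:
apply_moves(
  rows="1 1 -25 0 0 0 0; 1 2 -45 0 0 0 0; 1 2 -56 0 0 0 0; 1 2 -59 0 0 0 0; 1 2 -59 15 0 0 0; 1 2 -59 35 0 0 0; 1 2 -59 55 0 0 0; 1 2 -59 75 0 0 0; 1 2 -59 80 0 0 0; 1 2 -59 80 0 0 0",
)

```text
clock: 26.37
tcp_pos: [0.5234, 0.0827, 0.045]
ee_rot: [3.14, -0.007, -0.006]
contact_force: [-0.2, -0.4, -2.2]
width: 0.0363
grip_force: 24.9
```

```bash
python3 - <<'E'
from h import *
c=vision.camera("wrist");st();go(.525,.085,.0128,-90)
E
```

```text
26.42 [0.5243 0.0831 0.0462] [-0.4 -0.5 -1.8] 0.0364 24.9 j [-1.12  0.44  1.07  1.98 -0.47  0.99 -1.4 ]
shift [ 0.7 -2.  33.4] turn [ 0.0011  0.0021 -0.0041] rows 0.8
```

Request:
apply_moves(
  rows="1 0 -2 8 0.001 0.001 0; 1 0 -2 17 0.001 0.001 0; 1 0 -2 25 0.001 0.001 0; 1 0 -2 30 0.001 0.001 0; 1 0 -2 31 0.001 0.001 0; 1 0 -2 31 0.001 0.001 0; 1 0 -2 31 0.001 0.001 0",
)

```text
clock: 27.0
tcp_pos: [0.5248, 0.0864, 0.0154]
ee_rot: [-3.141, 0.004, -0.0]
contact_force: [0.3, 0.0, -1.5]
width: 0.0366
grip_force: 24.9
```

```bash
python3 - <<'E'
from h import *
st();go(.525,.085,.0126,-90)
E
```

```text
27.0 [0.5248 0.0864 0.0154] [ 0.3  0.  -1.5] 0.0366 24.9 j [-1.08  0.49  1.01  2.   -0.52  0.93 -1.37]
shift [0.2 1.4 2.8] turn [-0.0008 -0.0001 -0.0024] rows 0.1
```

Request:
apply_moves(
  rows="1 0 0 1.5 0 0 0; 1 0 0 2.7 0 0 0; 1 0 0 2.7 0 0 0; 1 0 0 2.7 0 0 0; 1 0 0 2.7 0 0 0",
)

```text
clock: 27.42
tcp_pos: [0.5249, 0.0866, 0.0127]
ee_rot: [-3.141, 0.003, -0.001]
contact_force: [0.7, -0.1, -1.1]
width: 0.0366
grip_force: 25.0
```

Request:
apply_moves(
  rows="1 0 0 0.5 0 0 0; 1 0 0 0.5 0 0 0; 1 0 0 0.5 0 0 0",
)

```text
clock: 27.67
tcp_pos: [0.5249, 0.0866, 0.0126]
ee_rot: [-3.14, 0.004, -0.0]
contact_force: [-2.1, -0.2, 7.6]
width: 0.0363
grip_force: 25.0
```

Request:
apply_moves(
  rows="0.5 0 0 0 0 0 0; 0.4 0 0 0 0 0 0; 0.35 0 0 0 0 0 0; 0.35 0 0 0 0 0 0; 0.35 0 0 0 0 0 0; 0.35 0 0 -15 0 0 0; 0.35 0 0 -40 0 0 0; 0.35 0 0 -75 0 0 0; 0.2 0 0 -110 0 0 0; 0 0 0 -140 0 0 0",
)

```text
clock: 28.5
tcp_pos: [0.5248, 0.0858, 0.1538]
ee_rot: [-3.141, 0.005, -0.0]
contact_force: [0.8, 0.8, 1.2]
width: 0.0638
grip_force: 0.0
```

```bash
python3 - <<'E'
from h import *
st();c=vision.camera("top");cv2.imwrite("pics/t12.png",c["pixels"])
c=vision.camera("wrist");cv2.imwrite("pics/w12.png",c["pixels"])
go(.483,-.425,.20,0)
E
```

```text
28.5 [0.5248 0.0858 0.1538] [0.8 0.8 1.2] 0.0638 0.0 j [-1.29  0.29  1.22  1.88 -0.3   1.17 -1.53]
shift [-42.7 511.5 -46. ] turn [ 1.4000e-03 -7.4000e-03 -1.5733e+00] rows 12.6
```

View pics/w12.png

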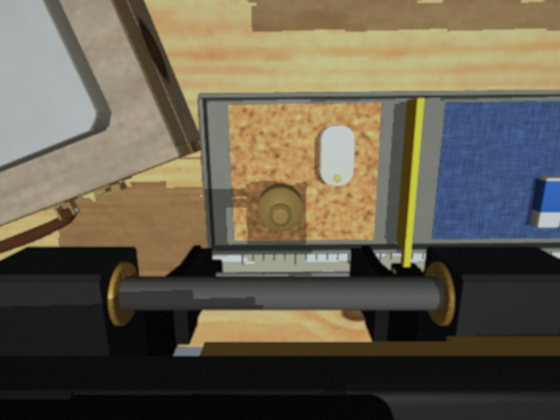

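Request:
apply_moves(
  rows="0 -4 35 -10 0 0 -0.1; 0 -8 75 -25 0 0 -0.22; 0 -12 115 -40 0 0 -0.34; 0 -16 155 -46 0 0 -0.46; 0 -20 195 -46 0 0 -0.58; 0 -24 235 -46 0 0 -0.7; 0 -28 275 -46 0 0 -0.82; 0 -32 315 -46 0 0 -0.94; 0 -36 355 -46 0 0 -1.06; 0 -38 395 -46 0 0 -1.18",
)

```text
clock: 29.43
tcp_pos: [0.4887, -0.2701, 0.1972]
ee_rot: [-2.702, -1.599, -0.0]
contact_force: [0.8, -0.6, 1.7]
width: 0.0872
grip_force: 0.0
```

```bash
python3 - <<'E'
from h import *
st();go(.483,-.425,.15,-1)
E
```

```text
29.43 [ 0.4887 -0.2701  0.1972] [ 0.8 -0.6  1.7] 0.0872 0.0 j [-0.52  0.28  1.12  1.77 -0.26  1.26  0.17]
shift [-138.6   69.6   47. ] turn [-0.0008 -0.0012 -0.4847] rows 3.9
```

Request:
apply_moves(
  rows="0 0 0 0 0 0 0; 0 0 0 0 0 0 0; 0 0 0 0 0 0 0",
)

```text
clock: 29.68
tcp_pos: [0.4889, -0.2688, 0.1974]
ee_rot: [-2.709, -1.588, 0.0]
contact_force: [0.8, 0.3, -0.7]
width: 0.0872
grip_force: 0.0
```

```bash
python3 - <<'E'
from h import *
st();go(.483,-.425,.15,-1)
E
```

```text
29.68 [ 0.4889 -0.2688  0.1974] [ 0.8  0.3 -0.7] 0.0872 0.0 j [-0.52  0.28  1.12  1.77 -0.26  1.26  0.16]
shift [-139.3   71.1   47.2] turn [-0.001  -0.0008 -0.4927] rows 3.9
```

Request:
apply_moves(
  rows="0 -25 12 0 0 0 -0.1; 0 -55 28 5 0 0 -0.2; 0 -85 43 15 0 0 -0.3; 0 -113 57 25 0 0 -0.4; 0 -135 68 35 0 0 -0.49; 0 -139 71 44 0 0 -0.493; 0 -139 71 47 0 0 -0.493; 0 -139 71 47 0 0 -0.493; 0 -139 71 47 0 0 -0.493; 0 -139 71 47 0 0 -0.493",
)

```text
clock: 30.52
tcp_pos: [0.4853, -0.4229, 0.1515]
ee_rot: [2.235, 2.207, 0.002]
contact_force: [-0.2, 1.0, -0.1]
width: 0.0872
grip_force: 0.0
```

```bash
python3 - <<'E'
from h import *
np.set_printoptions(precision=4,suppress=True)
st();c=vision.camera("wrist");hsv=cv2.cvtColor(c["pixels"],cv2.COLOR_BGR2HSV);cv2.imwrite("pics/w13.png",c["pixels"])
print([proj(c,(.483,y,.0085)).round() for y in (-.358,-.425,-.492)])
m=((hsv[...,1]<70)&(hsv[...,2]>110)).astype(np.uint8)*255
for t in cv2.findContours(m,0,2)[0]:
    if cv2.contourArea(t)>150:
        rc=cv2.minAreaRect(t);P=np.array([onz(c,*p,.0085)[:2] for p in cv2.boxPoints(rc)]);print(np.round(rc[0]),np.round(rc[1]),P.mean(0),P.min(0),P.max(0),(P[1]-P[0]),(P[2]-P[1]))
go(.483,-.425,.004,-1)
E
```

```text
30.52 [ 0.4853 -0.4229  0.1515] [-0.2  1.  -0.1] 0.0872 0.0 j [-0.02  0.49  0.91  1.61 -0.41  1.24  0.95]
[array([276., 125.]), array([277., 203.]), array([278., 273.])]
[278. 178.] [104.  17.] [ 0.4848 -0.4045] [ 0.4765 -0.45  ] [ 0.4925 -0.359 ] [ 0.0142 -0.0002] [-0.0007 -0.0909]
shift [ -1.8  -2.3 147.7] turn [ 0.0014 -0.0007  0.0046] rows 3.5
```

Request:
apply_moves(
  rows="0.2 -3 -1 20 0 0 0; 0.4 -3 -1 45 0 0 0; 0.4 -3 -1 75 0 0 0; 0.4 -3 -1 105 0 0 0; 0.4 -3 -1 125 0 0 0; 0.4 -3 -1 138 0 0 0; 0.4 -3 -1 143 0 0 0; 0.4 -3 -1 143 0 0 0; 0.4 -3 -1 143 0 0 0; 0.4 -3 -1 143 0 0 0",
)

```text
clock: 31.4
tcp_pos: [0.4836, -0.4286, 0.0096]
ee_rot: [2.236, 2.204, 0.001]
contact_force: [-0.4, 0.7, 0.1]
width: 0.0522
grip_force: 0.0
```

```bash
python3 - <<'E'
from h import *
st();go(.4845,-.426,.0035,0)
E
```

```text
31.4 [ 0.4836 -0.4286  0.0096] [-0.4  0.7  0.1] 0.0522 0.0 j [ 0.06  0.65  0.81  1.72 -0.54  1.01  1.05]
shift [2.6 0.9 6.1] turn [ 0.0021  0.0008 -0.0147] rows 0.2
```

Request:
apply_moves(
  rows="0.4 2.5 1 3 0.001 0 -0.005; 0.4 2.5 1 5.5 0.001 0 -0.005; 0.6 2.5 1 5.5 0.001 0 -0.005; 0.7 2.5 1 5.5 0.001 0 -0.005; 1 2.5 1 5.5 0.001 0 -0.005; 1 2.5 1 5.5 0.001 0 -0.005; 1 2.5 1 5.5 0.001 0 -0.005; 1 2.5 1 5.5 0.001 0 -0.005; 1 2.5 1 5.5 0.001 0 -0.005; 1 2.5 1 5.5 0.001 0 -0.005",
  squeeze=12,
)

```text
clock: 32.23
tcp_pos: [0.4838, -0.4255, 0.0025]
ee_rot: [-2.232, -2.21, 0.0]
contact_force: [-0.1, 0.5, 0.5]
width: 0.0152
grip_force: 12.0
```

Request:
apply_moves(
  rows="1 0 0 0 0 0 0; 1 0 0 0 0 0 0; 1 0 0 0 0 0 0; 1 0 0 0 0 0 0",
)

```text
clock: 32.57
tcp_pos: [0.4838, -0.4255, 0.0025]
ee_rot: [-2.232, -2.21, 0.0]
contact_force: [0.1, -0.7, -0.1]
width: 0.0154
grip_force: 12.0
```

Request:
apply_moves(
  rows="1 0 0 -12 0 0 0; 1 0 0 -35 0 0 0; 1 0 0 -65 0 0 0; 1 0 0 -90 0 0 0; 1 0 0 -100 0 0 0; 1 0 0 -100 0 0 0; 1 0 0 -100 0 0 0",
)

```text
clock: 33.15
tcp_pos: [0.484, -0.4253, 0.1026]
ee_rot: [-2.232, -2.211, -0.001]
contact_force: [-0.4, 0.2, -0.5]
width: 0.0152
grip_force: 12.0
```

```bash
python3 - <<'E'
from h import *
st();go(.57,-.117,.1,0)
E
```

```text
33.15 [ 0.484  -0.4253  0.1026] [-0.4  0.2 -0.5] 0.0152 12.0 j [ 0.    0.54  0.88  1.65 -0.45  1.16  0.99]
shift [309.1  83.    2.8] turn [-0.     -0.0006 -0.0095] rows 7.7
```

Request:
apply_moves(
  rows="1 22 6 0 0 0 -0.002; 1 56 15 0 0 0 -0.004; 1 92 25 0 0 0 -0.006; 1 128 35 0 0 0 -0.009; 1 164 44 0 0 0 -0.009; 1 200 54 0 0 0 -0.009; 1 236 64 0 0 0 -0.009; 1 270 73 0 0 0 -0.009; 1 295 80 0 0 0 -0.009; 1 309 83 0 0 0 -0.009",
)

```text
clock: 33.98
tcp_pos: [0.57, -0.1122, 0.1007]
ee_rot: [-2.214, -2.224, 0.002]
contact_force: [-0.5, -0.2, -0.3]
width: 0.0153
grip_force: 12.0
```

Request:
apply_moves(
  rows="1 0 0 0 0 0 0; 1 0 0 15 0 0 0; 1 0 0 35 0 0 0; 1 0 0 50 0 0 0; 1 0 0 60 0 0 0; 1 0 0 60 0 0 0; 1 0 0 60 0 0 0",
)

```text
clock: 34.57
tcp_pos: [0.569, -0.118, 0.042]
ee_rot: [-2.222, -2.218, 0.003]
contact_force: [0.5, -0.3, -1.1]
width: 0.015
grip_force: 12.0
```

```bash
python3 - <<'E'
from h import *
st();go(.57,-.117,.0087,0)
E
```

```text
34.57 [ 0.569 -0.118  0.042] [ 0.5 -0.3 -1.1] 0.015 12.0 j [-0.55  0.48  0.85  1.86 -0.42  1.    0.48]
shift [ 1.1  1.  33.3] turn [-0.0025  0.0001 -0.0018] rows 0.8
```

Request:
apply_moves(
  rows="1 1 1 8 -0.002 0 -0.001; 1 1 1 17 -0.002 0 -0.001; 1 1 1 25 -0.002 0 -0.001; 1 1 1 30 -0.002 0 -0.001; 1 1 1 31 -0.002 0 -0.001; 1 1 1 31 -0.002 0 -0.001; 1 1 1 31 -0.002 0 -0.001",
)

```text
clock: 35.15
tcp_pos: [0.5709, -0.1163, 0.0117]
ee_rot: [2.221, 2.221, 0.002]
contact_force: [0.1, -0.5, -0.4]
width: 0.0146
grip_force: 12.0
```

```bash
python3 - <<'E'
from h import *
st();go(.57,-.117,.0085,0)
E
```

```text
35.15 [ 0.5709 -0.1163  0.0117] [ 0.1 -0.5 -0.4] 0.0146 12.0 j [-0.52  0.52  0.81  1.88 -0.46  0.94  0.5 ]
shift [-0.7 -0.9  3.2] turn [ 0.0014 -0.0004  0.0002] rows 0.1
```

Request:
apply_moves(
  rows="1 0 0 1 0 0 0; 1 0 0 2 0 0 0; 1 0 0 2.5 0 0 0; 1 0 0 2.5 0 0 0; 1 0 0 2.5 0 0 0",
)

```text
clock: 35.57
tcp_pos: [0.5708, -0.1162, 0.0091]
ee_rot: [2.221, 2.221, 0.002]
contact_force: [-0.0, 0.2, -0.2]
width: 0.0151
grip_force: 12.0
```

```bash
python3 - <<'E'
from h import *
np.set_printoptions(precision=4,suppress=True)
s=vision.camera("side");hsv=cv2.cvtColor(s["pixels"],cv2.COLOR_BGR2HSV);cv2.imwrite("pics/s14.png",s["pixels"])
st();print([proj(s,(.57,y,.0145)).round(1) for y in(-.05,-.117,-.1845)])
E
```

```text
35.62 [ 0.5708 -0.1162  0.0091] [ 0.4  0.6 -0.4] 0.0151 12.0 j [-0.52  0.52  0.81  1.88 -0.46  0.94  0.51]
[array([213.7, 250.6]), array([244.4, 241. ]), array([274.6, 231.6])]
```

Lower a touch to feel contact, then release.

Request:
apply_moves(
  rows="1 0 0 0.6 0 0 0; 1 0 0 0.6 0 0 0; 1 0 0 0.6 0 0 0",
)

```text
clock: 35.87
tcp_pos: [0.5708, -0.1162, 0.0085]
ee_rot: [2.221, 2.221, 0.002]
contact_force: [-0.0, -0.1, -0.5]
width: 0.0156
grip_force: 12.0
```

Request:
apply_moves(
  rows="1 0 0 0.7 0 0 0; 1 0 0 0.7 0 0 0; 1 0 0 0.7 0 0 0",
)

```text
clock: 36.12
tcp_pos: [0.5709, -0.1162, 0.0083]
ee_rot: [2.221, 2.221, 0.003]
contact_force: [-1.9, 0.6, 7.8]
width: 0.0152
grip_force: 12.0
```

Request:
apply_moves(
  rows="0.7 0 0 0 0 0 0; 0.65 0 0 0 0 0 0; 0.65 0 0 0 0 0 0; 0.6 0 0 0 0 0 0; 0.6 0 0 0 0 0 0; 0.6 0 0 -8 0 0 0; 0.6 0 0 -25 0 0 0; 0.6 0 0 -55 0 0 0; 0.5 0 0 -90 0 0 0; 0.5 0 0 -125 0 0 0",
)

```text
clock: 36.95
tcp_pos: [0.57, -0.1166, 0.1343]
ee_rot: [2.222, 2.221, 0.0]
contact_force: [1.3, 0.1, 0.1]
width: 0.0404
grip_force: 0.0
```

Request:
apply_moves(
  rows="0.3 -10 0 -35 0 0 0; 0 -25 0 -70 0 0 0; 0 -55 0 -90 0 0 0; 0 -90 0 -90 0 0 0; 0 -125 0 -90 0 0 0; 0 -155 0 -90 0 0 0; 0 -160 0 -90 0 0 0; 0 -160 0 -90 0 0 0",
)

```text
clock: 37.62
tcp_pos: [0.5692, -0.2795, 0.2232]
ee_rot: [2.226, 2.215, 0.0]
contact_force: [0.6, 0.3, 0.8]
width: 0.0846
grip_force: 0.0
```

```bash
python3 - <<'E'
from h import *
np.set_printoptions(precision=4,suppress=True)
st()
for n,box in (("top",(215,192,285,250)),("side",(200,215,300,290))):
    c=vision.camera(n);cv2.imwrite(f"pics/{n}15.png",c["pixels"])
    hsv=cv2.cvtColor(c["pixels"],cv2.COLOR_BGR2HSV)
    print(n,"pen expected",[proj(c,(.57,y,.0145)).round(0) for y in(-.05,-.1845)])
    for nm,lo,hi in (("white",(0,0,120),(180,60,255)),("yel",(24,130,80),(34,255,255)),("dark",(0,0,0),(180,120,28))):
        for b in blobs(c,lo,hi,box,8)[:3]: print(nm,np.round(b[:3],1),np.round(b[3][1],1),onz(c,b[0],b[1],.0145 if nm!="yel" else .035))
t=vision.camera("top")
for n,u,v,z in (("pebble",344,160,.02),("bottle",381,157,.1)):
    a=cv2.imread("pics/top0.png")[v-18:v+18,u-18:u+18].astype(int);b=t["pixels"][v-18:v+18,u-18:u+18].astype(int);print(n,"diff",abs(a-b).mean())
E
```

```text
37.62 [ 0.5692 -0.2795  0.2232] [0.6 0.3 0.8] 0.0846 0.0 j [-0.33  0.42  0.96  1.54 -0.35  1.36  0.66]
top pen expected [array([219., 209.]), array([274., 208.])]
white [221.2 209.4 286. ] [37. 24.] [ 0.5699 -0.0549  0.0145]
white [238. 193.  17.] [16.  0.] [ 0.6099 -0.0963  0.0145]
side pen expected [array([214., 251.]), array([275., 232.])]
white [278.8 279.6 833. ] [22.3 48. ] [ 0.4621 -0.1548  0.0145]
white [282.5 248.4 497. ] [47.1 43.3] [ 0.5262 -0.1863  0.0145]
white [269.4 258.8  89. ] [ 8.2 10.4] [ 0.5125 -0.1526  0.0145]
pebble diff 29.357510288065843
bottle diff 18.48045267489712
```

Request:
apply_moves(
  rows="0 35 -4 -10 0 0 0; 0 75 -10 -20 0 0 0; 0 115 -20 -30 0 0 0; 0 155 -30 -30 0 0 0; 0 195 -40 -30 0 0 0; 0 235 -50 -30 0 0 0; 0 275 -60 -30 0 0 0; 0 315 -70 -30 0 0 0; 0 355 -80 -30 0 0 0; 0 395 -90 -30 0 0 0",
)

```text
clock: 38.6
tcp_pos: [0.4788, 0.1222, 0.2533]
ee_rot: [-2.217, -2.225, -0.005]
contact_force: [1.2, 0.1, 0.1]
width: 0.0869
grip_force: 0.0
```

Request:
apply_moves(
  rows="0 35 -4 0 0 0 0; 0 70 -8 0 0 0 0; 0 110 -14 0 0 0 0; 0 150 -20 0 0 0 0; 0 190 -26 0 0 0 0; 0 220 -30 0 0 0 0; 0 230 -30 0 0 0 0; 0 230 -30 0 0 0 0",
)

```text
clock: 39.27
tcp_pos: [0.4477, 0.353, 0.2523]
ee_rot: [2.213, 2.23, 0.001]
contact_force: [-1.4, -0.8, -0.2]
width: 0.0871
grip_force: 0.0
```

```bash
python3 - <<'E'
from h import *
np.set_printoptions(precision=4,suppress=True)
st()
T0=cv2.imread("pics/top0.png").astype(int)
for n,box in (("top",(215,192,285,250)),("side",(200,215,300,290))):
    c=vision.camera(n);cv2.imwrite(f"pics/{n}16.png",c["pixels"])
    print(n,"pen expected",[proj(c,(.57,y,.0145)).round(0) for y in(-.05,-.1845)])
    for nm,lo,hi in (("white",(0,0,120),(180,60,255)),("yel",(24,130,80),(34,255,255)),("dark",(0,0,0),(180,120,28))):
        for b in blobs(c,lo,hi,box,8)[:3]: print(nm,np.round(b[:3],1),np.round(b[3][1],1),onz(c,b[0],b[1],.0145 if nm!="yel" else .035))
    a=cv2.imread(f"pics/{n}0.png").astype(int)
    for k,(p) in dict(pebble=(.684,-.36,.02),bottle=(.675,-.43,.05)).items():
        u,v=proj(c,p).astype(int);print(k,"diff",abs(a[v-16:v+16,u-16:u+16]-c["pixels"][v-16:v+16,u-16:u+16]).mean())
E
```

```text
39.27 [0.4477 0.353  0.2523] [-1.4 -0.8 -0.2] 0.0871 0.0 j [-1.28  0.17  0.61  1.65 -0.1   1.36 -0.65]
top pen expected [array([219., 209.]), array([274., 208.])]
white [249.5 247.2 254. ] [ 4. 67.] [ 0.4762 -0.1234  0.0145]
white [237.2 208.7 195. ] [ 5. 35.] [ 0.5708 -0.0941  0.0145]
white [260.5 232.6  48. ] [6. 7.] [ 0.5111 -0.1504  0.0145]
pebble diff 0.802734375
bottle diff 0.8069661458333334
side pen expected [array([214., 251.]), array([275., 232.])]
white [ 239.9  252.  1535. ] [53.4 89.2] [ 0.5483 -0.1003  0.0145]
white [ 272.1  280.8 1012. ] [21.8 79.4] [ 0.4642 -0.1412  0.0145]
white [228.  223.2  92. ] [ 1.5 59.5] [ 0.624  -0.0971  0.0145]
yel [204.6 266.   92. ] [36.4  2.7] [ 0.5313 -0.0227  0.035 ]
pebble diff 0.7874348958333334
bottle diff 0.7594401041666666
```

```bash
python3 - <<'E'
from h import *
c=vision.camera("top")
for b in blobs(c,(22,130,80),(36,255,255),(195,192,225,250),8)[:1]: print("yel",onz(c,b[0],b[1],.035).round(4))
m=c["pixels"].astype(int);k=(m[...,2]-m[...,1]>60)[255:268,195:222];v,u=np.nonzero(k);print("mark",onz(c,u.mean()+195,v.mean()+255,.011).round(4),len(u))
b=blobs(c,(0,0,0),(180,255,50),(200,243,220,258),8)[0];x,y,w,h=cv2.boundingRect(b[4]);print("block",onz(c,x,y+h/2,.072).round(4),onz(c,x+w-1,y+h/2,.072).round(4))
print(r.job_done())
E
```

```text
yel [ 0.5369 -0.0204  0.035 ]
mark [ 0.4472 -0.0197  0.011 ] 5
block [ 0.4631 -0.0228  0.072 ] [ 0.4629 -0.0365  0.072 ]
the job is handed in; nothing more can be done
None
```

I handed the job in at about 39 s: the divider measured about 1 mm or less from the red mark, the loupe and brass weight are on the cork, the marker and eraser are on the felt, and before-and-after images show the bottle and pebble did not move; the verdict itself was not returned.

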